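# Set a tumbler from the nested stack under the pour-over dripper

### The job

Get the pour-over stand ready for one cup: swing the dripper arm aside to its stop, then draw the top tumbler off the leaning nested stack without pulling up or tipping the one below it, and set it down (not drop it) upright on the middle of the scale's plate. Then swing the arm back to its other stop so that the dripper hangs over the tumbler; leave the rest of the stack and the things around as they are.

Things in the scene. Friction and masses are not known exactly. Their poses are not given: they have to be found in the camera images.
- cup_top: top one of 4 nested sage-green tumblers leaning 30 degrees in the holder; 76 mm high, 0.08-0.15 kg. Origin: centre of its underside; z: its axis, out of the mouth. Its upper band, 63 mm outside diameter, local z 52-76 mm, is all that shows and rests on the next rim. Below: sleeve, 56 mm (z 28-52), a close fit in the next one's 58 mm bore, then a foot tapering to 40 mm; clear after a 52 mm pull
- next_rim (a point): centre of cup_next's mouth, 76 mm from its origin along its axis
- cup_next: the tumbler under the top one, loose, same shape and axes, origin 24 mm farther down the common axis. Its 63 mm band follows the top one's band without a step or gap, so fingers that reach lower than the top band take both; pulled off the common axis in the first 24 mm, the sleeve binds in its bore and lifts or tips it
- cup_3: third tumbler from the top, same shape, 24 mm below cup_next along the axis, loose
- cup_4: lowest tumbler, same shape, 24 mm below cup_3, loose; its foot stands on the holder's heel plate
- cup_holder: fixed steel holder, foot plate 150 x 92 mm; a V trough carries the stack, whose axis leans 30 degrees from vertical towards the holder's -x. The trough ends below cup_next's band. Origin at table level; the foot of the stack is at (30, 0, 31) mm and the centre of the top mouth at (-44, 0, 159) mm in its axes (z up)
- pour_stand: fixed pour-over stand: wooden base 275 x 150 x 15 mm (x, y, z) with a black scale on it, a steel post 13 mm thick at (100, 0) mm in its axes, and a swing arm on the post. Origin at table level under the middle of the scale's plate, z up; the arm over the plate points from the post to the stand's -x
- plate (a point): middle of the flat top of the scale's 132 x 130 mm plate, 44 mm above the table: the tumbler's foot goes here. With the arm in, the dripper's outlet is straight above it, at 85 mm (a standing tumbler takes 76)
- swing_arm (a joint): angle of the swing arm about the vertical post, rad: 0 = over the plate, at its stop; 1.571 = swung 90 degrees aside to its other stop, then pointing from the post to the stand's +y. It stays where it is left; turning it takes about 1 N at the free end
- wood_grip (a point): middle of the upright wooden grip on the arm's free end: 18 mm diameter, 142 to 181 mm above the table (this point at 162), 175 mm from the post axis, free on both sides for pushing. On the arm, 100 mm from the post, sits a white dripper, 89 mm wide at its rim, 194 mm above the table; the arm bar is at 136 to 142 mm
- post_axis (a point): point on the post's vertical axis (the arm's pivot) at the height of wood_grip; the post ends at 158 mm above the table
- tamper: bystander: steel and wood tamper, 58 mm diameter, 94 mm high, loose, origin at underside centre
- shaker: bystander: steel powder shaker with white lid, 61 mm diameter, 82 mm high, loose, origin at underside centre
- timer: bystander: flat white kitchen timer, 58 x 64 x 16 mm, loose, origin at underside centre

How it is judged (in metres and radians):
On the way, in this order (a step that is already met when the one before it is completed fails the run):
1. the dripper arm is swung aside to its stop (value of joint swing_arm above 1.49 rad), for 0.1 s.
2. the top tumbler is held clear of the stack and the next one is still seated (distance between cup_top and cup_next above 0.085 m and contact force between the fingers and cup_top above 0.3 N and distance of next_rim from where it was at the start of the episode below 0.008 m), for 0.1 s.
3. the tumbler is lowered upright to the middle of the plate, to within 10 mm of it, while still held (horizontal distance between cup_top and plate below 0.015 m and angle between cup_top's own z axis and vertical below 0.1 rad and z of cup_top in the frame of plate below 0.01 m and contact force between the fingers and cup_top above 0.3 N), for 0.1 s.
4. the arm is swung back over the tumbler to its stop (value of joint swing_arm below 0.06 rad), for 0.2 s.
At the end, for the whole second after the job is handed in: The top tumbler stands still and upright (within 6 degrees) on the plate, within 15 mm of its middle; the arm is within 0.06 rad of its stop over it; the next tumbler (foot and rim) is within 6 mm, the two others within 8 mm, and the three bystanders within 20 mm, of where they began (horizontal distance between cup_top and plate below 0.015 m and angle between cup_top's own z axis and vertical below 0.1 rad and z of cup_top in the frame of plate below 0.005 m and linear speed of cup_top below 0.02 m/s and value of joint swing_arm below 0.06 rad and distance of each of next_rim, cup_next from where it was at the start of the episode below 0.006 m and distance of each of cup_3, cup_4 from where it was at the start of the episode below 0.008 m and distance of each of tamper, shaker, timer from where it was at the start of the episode below 0.02 m); the robot touches nothing.
It fails at once if the tumbler below is pulled up or tipped: its rim has moved by more than 10 mm (distance of next_rim from where it was at the start of the episode above 0.01 m).
It fails at once if a bystander is moved by more than 30 mm (distance of any of tamper, shaker, timer from where it was at the start of the episode above 0.03 m).
It also fails if it takes over 72 s, if anything falls off the work surface, if the arm or the gripper's body presses on something with over 40 N, if the wrist force passes 120 N, or if a joint passes its speed limit or range.

### The arm

A 6-joint arm with a two-finger parallel gripper is mounted at the origin on a cart in front of the work surface, level with it; the furniture and walls round the work are solid. World frame = base frame: x ahead of the robot, y to its left, z up, the work surface at z = 0. Lengths are in m, angles in degrees, forces in N, time in s.
With the tool pointing down it reaches from about 0.325 to 0.85 m from the base axis. Payload 15.5 kg.
Tool frame: the origin (TCP) lies at the very end of the fingers, on their centre line; the grasp point (between the pads) lies arm.grip_depth behind it (arm.grip_depth is the distance from the TCP to the grasp point, in m); z points along the fingers, y is the direction in which the jaws open and shut (so a half turn about z gives the same grasp; the last joint's range is limited). The gripper opens to 91 mm and grips with 3 to 60 N. Pads are 32 mm wide; open, the fingers measure 118 mm over their backs; the gripper's body (76 mm by 178 mm) begins 60 mm behind the grasp point.
Start: joints at [60.877, 28.281, 77.091, -0, 74.628, -5.472], TCP at [0.251, 0.573, 0.175] pointing down, gripper open.
Joint ranges: [-166.48, 166.48], [-47.26, 123.95], [12.59, 153.08], [-70.14, 250.14], [6.76, 159.57], [-176.63, 176.63]. Speed limits (degrees/s): [108.29, 108.29, 147.25, 172.46, 172.46, 172.46].

### API

Orientations are given as a 3x3 rotation matrix whose columns are the frame's x, y, z axes.
In Python, from rig import arm gives the robot as it stands. Calls block until the motion is done:
- arm.move_to(position, orientation): joint-space move of the TCP to a pose.
- arm.move_l(position, orientation=None, feed=0.15): straight line of the TCP; orientation=None keeps the orientation; feed is the mean speed in m/s.
- arm.move_joints(angles): joint-space move.
- arm.grip(opening): finger opening in m; the grip force is fixed at half the most; returns when the fingers have stopped.
- arm.sleep(seconds).
- arm.solve_ik(position, orientation): joint angles nearest the present ones, or None.
- arm.snapshot(name): name is "side" or "top"; returns the picture (480x640x3 uint8, red, green, blue); there is no depth.
- arm.get_calibration(name): a dict with "intrinsics" (3x3 intrinsics, pixels), "cam_to_world" (4x4, takes a point from camera to world coordinates). Camera axes: x right, y down, z forward; pixel columns grow to the right and rows downward; lengths in m; the calibration is good to about 2 mm. A picture is of the moment at which its call begins. get_calibration takes no time and is no camera call.
A pose or a line that the arm cannot do raises arm.Unreachable and nothing moves.
- arm.sign_off(): hands the job in, once; it reports no verdict.
Readings, each from a call of its own:
- arm.current_t(): time.
- arm.current_joint_positions(): joint angles.
- arm.current_dq(): joint speeds.
- arm.current_tau(): joint torques, N m.
- arm.current_ee_pos(): TCP position.
- arm.current_tool_rot(): TCP orientation.
- arm.current_force(): force on the tool from outside, world axes, zero at the start.
- arm.current_torque(): the same for the moment, N m.
- arm.current_width(): finger opening in m.
Only numpy, scipy, OpenCV 4.12 (cv2) and the standard library are available. Lean on these libraries where they do the work, as an engineer would, in place of code of your own. Each camera call takes 0.05 s, during which the arm holds its last target.

## Working session

There is one attempt and no reset: what is moved stays moved. The work goes in short steps, each a Python script; the robot and the scene stay as the last script left them, time stands still between calls to the robot, and variables do not carry over. Pictures are saved under pics/ and viewed, and the job is handed in when it is done.

```bash
ls; mkdir -p pics
python3 - <<'E'
from rig import arm
import cv2
for n in("side","top"):
    im=arm.snapshot(n); cv2.imwrite(f"pics/{n}0.png",im[:,:,::-1]); c=arm.get_calibration(n); print(n,c["intrinsics"].round(1).tolist(),c["cam_to_world"].round(4).tolist())
print(arm.grip_depth,arm.current_t(),arm.current_width(),arm.current_tool_rot().round(3).tolist() if hasattr(arm.current_tool_rot(),'round') else arm.current_tool_rot())
E
```

```text
pics
side [[622.7, 0.0, 315.5], [0.0, 622.7, 241.9], [0.0, 0.0, 1.0]] [[0.6399, -0.4051, 0.653, -0.2865], [-0.7683, -0.3212, 0.5537, -0.7881], [-0.0146, -0.856, -0.5168, 0.7814], [0.0, 0.0, 0.0, 1.0]]
top [[540.4, 0.0, 316.8], [0.0, 540.4, 243.0], [0.0, 0.0, 1.0]] [[0.0052, -0.9991, 0.0425, 0.4859], [-0.9996, -0.0041, 0.0277, -0.1006], [-0.0275, -0.0426, -0.9987, 1.1675], [0.0, 0.0, 0.0, 1.0]]
0.0188 0.1 0.09156260348970925 [[-0.916, 0.401, -0.001], [0.401, 0.916, -0.001], [0.0, -0.001, -1.0]]
```

View pics/side0.png

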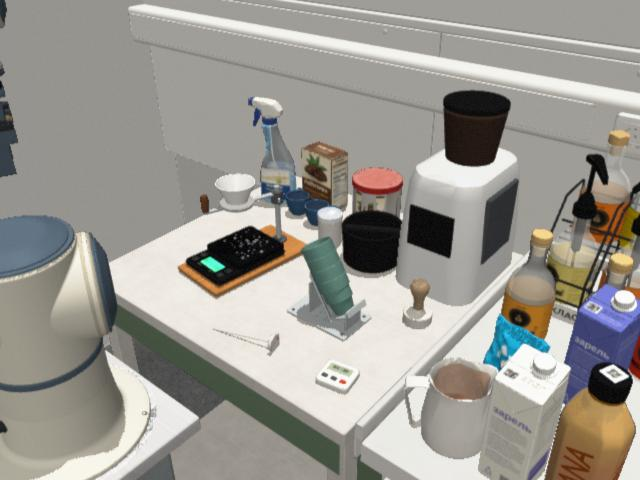

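View pics/top0.png

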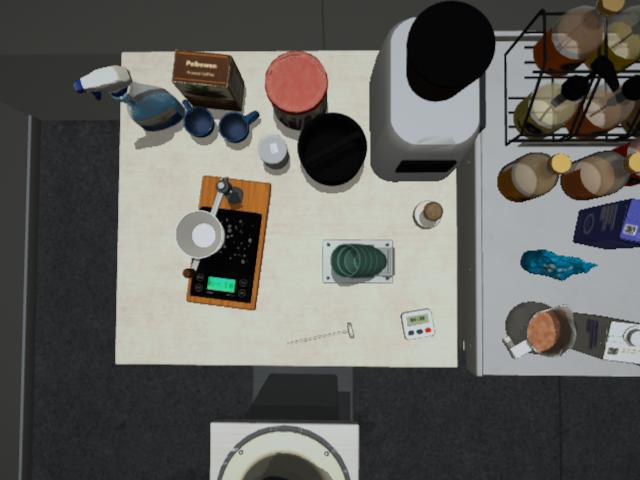

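```bash
cat > h.py <<'E'
import numpy as np, cv2
from rig import arm
C={n:arm.get_calibration(n) for n in("side","top")}
def ray(n,uv):
    K=C[n]["intrinsics"];T=C[n]["cam_to_world"]
    d=T[:3,:3]@np.linalg.inv(K)@np.array([uv[0],uv[1],1.]); return T[:3,3],d/np.linalg.norm(d)
def onz(n,uv,z):
    o,d=ray(n,uv); return o+d*(z-o[2])/d[2]
def tri(a,b):
    o1,d1=ray("side",a);o2,d2=ray("top",b)
    s=np.linalg.lstsq(np.c_[d1,-d2],o2-o1,rcond=None)[0]
    p,q=o1+d1*s[0],o2+d2*s[1]; return (p+q)/2,np.linalg.norm(p-q)
def proj(n,P):
    K=C[n]["intrinsics"];T=C[n]["cam_to_world"]
    p=K@(T[:3,:3].T@(np.asarray(P)-T[:3,3])); return p[:2]/p[2]
E
python3 - <<'E'
import cv2
t=cv2.imread('pics/top0.png');s=cv2.imread('pics/side0.png')
def z(im,x,y,w,h,f,n): cv2.imwrite('pics/'+n,cv2.resize(im[y:y+h,x:x+w],None,fx=f,fy=f,interpolation=cv2.INTER_CUBIC))
z(t,165,165,120,150,4,'z1.png');z(t,310,225,100,70,8,'z2.png');z(s,280,225,100,120,5,'z3.png');z(s,170,160,150,130,5,'z4.png')
E
```

```text
(no output)
```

View pics/z1.png

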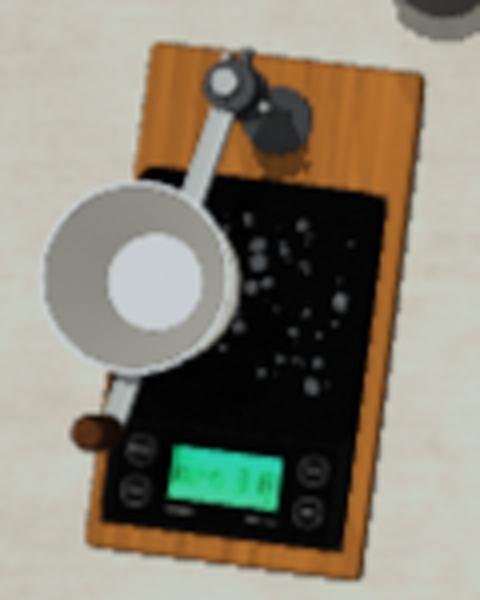

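View pics/z2.png

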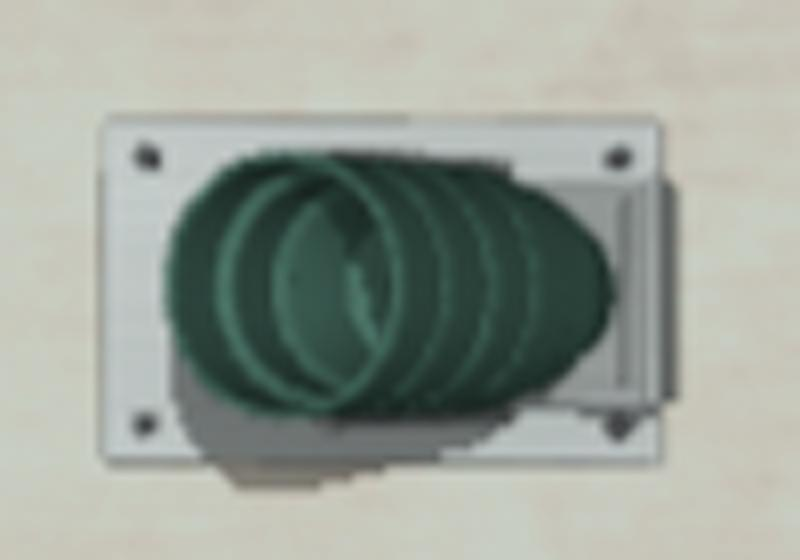

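View pics/z3.png

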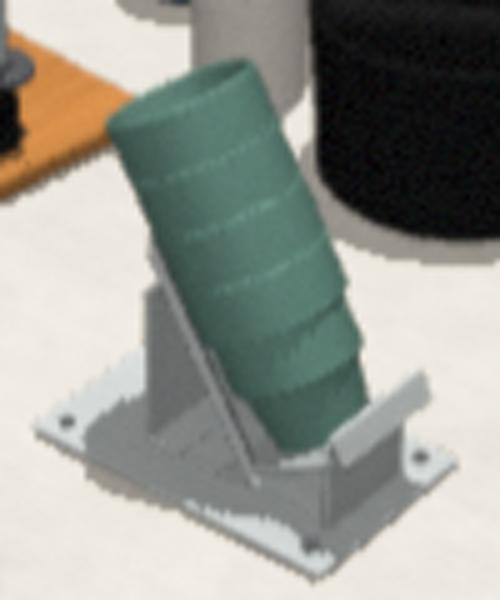

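View pics/z4.png

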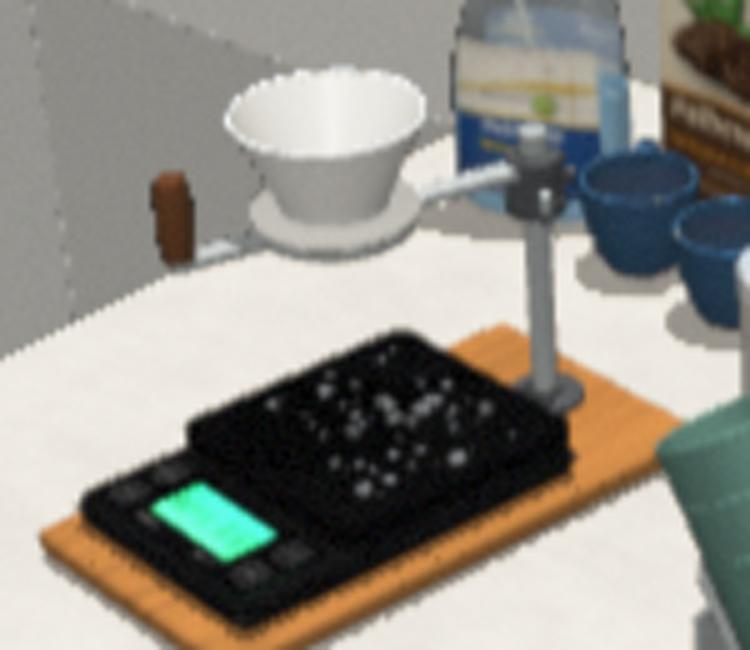

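Run:
```python
from h import *
np.set_printoptions(precision=4,suppress=True)
def un(p,x,y,f): return ((p[0]+.5)/f-.5+x,(p[1]+.5)/f-.5+y)
b=np.array([onz("top",un(p,165,165,4),.015) for p in[(153,43),(424,74),(360,578),(88,545)]])
print("base edges",[np.linalg.norm(b[i]-b[(i+1)%4]) for i in range(4)])
xs=(b[0]+b[1]-b[2]-b[3])[:2];xs/=np.linalg.norm(xs);ys=(b[0]+b[3]-b[1]-b[2])[:2];ys/=np.linalg.norm(ys)
print("base c",b.mean(0),"xs",xs,"ys",ys,xs@ys)
t=un((222,80),165,165,4); print("post top",onz("top",t,.158))
print("grip top",onz("top",un((90,432),165,165,4),.181),"dripper rim",onz("top",un((141,278),165,165,4),.194))
print("tri grip top",tri(un((172,176),170,160,5),un((90,432),165,165,4)), "tri post top", tri(un((533,130),170,160,5),t))
# side: post base / base corners
print("side corners",[onz("side",un(p,170,160,5),.015) for p in[(40,538),(503,323),(690,428)]])
pl=[onz("top",un(p,165,165,4),.044) for p in[(385,197),(145,170),(360,440)]]
print("plate cs",pl)
ps=[onz("side",un(p,170,160,5),.044) for p in[(188,430),(402,330),(570,430)]]
print("plate side",ps,[np.linalg.norm(ps[i]-ps[i+1]) for i in(0,1)])
f=np.array([onz("top",un(p,310,225,8),.003) for p in[(103,117),(662,117),(662,463),(103,463)]])
print("foot",f.mean(0),[np.linalg.norm(f[i]-f[(i+1)%4]) for i in range(4)],f)
fs=[onz("side",un(p,280,225,5),.003) for p in[(35,430),(318,580),(457,462)]]
print(fs)
```

```text
base edges [np.float64(0.1478024945185028), np.float64(0.2719273649223752), np.float64(0.14712676991862822), np.float64(0.2720392051767167)]
base c [0.5365 0.1206 0.015 ] xs [ 0.9933 -0.1157] ys [0.1125 0.9937] -0.0032042198241469476
post top [0.6383 0.1106 0.158 ]
grip top [0.4723 0.1646 0.181 ] dripper rim [0.5425 0.1389 0.194 ]
tri grip top (array([0.472 , 0.1646, 0.1826]), np.float64(0.0011645795007581316)) tri post top (array([0.6384, 0.111 , 0.1567]), np.float64(0.00018898621497707524))
side corners [array([0.4051, 0.2052, 0.015 ]), array([0.6772, 0.1767, 0.015 ]), array([0.6587, 0.0379, 0.015 ])]
plate cs [array([0.5941, 0.048 , 0.044 ]), array([0.608 , 0.1745, 0.044 ]), array([0.4671, 0.0598, 0.044 ])]
plate side [array([0.4792, 0.185 , 0.044 ]), array([0.6056, 0.1737, 0.044 ]), array([0.5877, 0.0483, 0.044 ])] [np.float64(0.1269285775061252), np.float64(0.1267324054086212)]
foot [ 0.4974 -0.1556  0.003 ] [np.float64(0.15024901785801556), np.float64(0.09278744398269984), np.float64(0.14973984061214896), np.float64(0.09311545426136165)] [[ 0.5436 -0.0804  0.003 ]
 [ 0.5442 -0.2306  0.003 ]
 [ 0.4514 -0.2306  0.003 ]
 [ 0.4505 -0.0808  0.003 ]]
[array([ 0.4511, -0.082 ,  0.003 ]), array([ 0.4491, -0.2297,  0.003 ]), array([ 0.5418, -0.2288,  0.003 ])]
```

```bash
cat >> h.py <<'E'
np.set_printoptions(precision=4,suppress=True)
xs=np.array([.9935,-.1141,0]);ys=np.array([.1141,.9935,0]);Z=np.array([0,0,1.])
post=np.array([.6384,.1108,0]);plate=np.array([.538,.1200,.044])
def R_arm(th):
    y=xs*np.sin(th)+ys*np.cos(th); z=-Z; return np.c_[np.cross(y,z),y,z]
def P_arm(th,z=.150,r=.175): 
    p=post+r*(-xs*np.cos(th)+ys*np.sin(th)); p[2]=z; return p
a=np.array([0,.5,np.sqrt(.75)]); mouth=np.array([.497,-.1115,.159])
def R_cup(jaw,z):
    return np.c_[np.cross(jaw,z),jaw,z]
E
python3 - <<'E'
from h import *
def un(p,x,y,f): return ((p[0]+.5)/f-.5+x,(p[1]+.5)/f-.5+y)
print("mouth top->", onz("top",un((285,281),310,225,8),.159), "tri",tri(un((182,95),280,225,5),un((285,281),310,225,8)))
print("proj mouth",proj("top",mouth),un((285,281),310,225,8),proj("side",mouth),un((182,95),280,225,5))
print("nozzle",tri((262,100),(85,85)),tri((275,108),(125,75)))
for th in(.2,.8,1.55): print(th,P_arm(th),arm.solve_ik(P_arm(th),R_arm(th)),arm.solve_ik(P_arm(th,.26),R_arm(th)))
for s in(1,-1):
    print("cup",arm.solve_ik(mouth-.02*a,R_cup(np.array([s*1.,0,0]),-a)),arm.solve_ik(mouth+.1*a,R_cup(np.array([s*1.,0,0]),-a)))
for ang in (90,130,180,270,310): 
    j=np.array([np.cos(np.radians(ang)),np.sin(np.radians(ang)),0]); print(ang,arm.solve_ik(plate+[0,0,.056],R_cup(j,-Z)))
E
```

```text
mouth top-> [ 0.4978 -0.1257  0.159 ] tri (array([ 0.4974, -0.1253,  0.1579]), np.float64(0.0010367551449934893))
proj mouth [337.5704 260.064 ] (345.1875, 259.6875) [310.6354 240.8757] (316.0, 243.6)
nozzle (array([0.7952, 0.3104, 0.2773]), np.float64(0.018234671049231762)) (array([0.808 , 0.259 , 0.2629]), np.float64(0.010118440389534683))
0.2 [0.472  0.1649 0.15  ] [ 12.4133  19.9588  96.2788  -0.      63.7625 -59.5761] [ 12.4133  13.5092  86.838   -0.      79.6528 -59.5761]
0.8 [0.5316 0.2494 0.15  ] [ 19.3114  26.6584  84.3907  -0.      68.951  -18.3005] [ 19.3114  21.1987  75.3785  -0.      83.4228 -18.3005]
1.55 [0.6547 0.285  0.15  ] [18.738  36.9004 64.57   -0.     78.5297 24.098 ] [18.738  32.8559 55.3892 -0.     91.7549 24.098 ]
cup [  1.7062  24.9156 100.0271 -34.8246  61.0649  20.5717] [  8.488   18.3102  90.9712 -30.432   77.5078  17.0191]
cup [   1.7062   24.9156  100.0271  -34.8246   61.0649 -159.4283] [   8.488    18.3102   90.9712  -30.432    77.5078 -162.9809]
90 [  6.3667  27.3788  92.7014  -0.      59.9198 -83.6333]
130 [   6.3667   27.3788   92.7014   -0.       59.9198 -123.6333]
180 [   6.3667   27.3788   92.7014   -0.       59.9198 -173.6333]
270 [ 6.3667 27.3788 92.7014 -0.     59.9198 96.3667]
310 [ 6.3667 27.3788 92.7014 -0.     59.9198 56.3667]
```

```bash
sed -i 's/^a=.*/a=np.array([0,.5,np.sqrt(.75)]); mouth=np.array([.4974,-.1253,.159])/' h.py
python3 - <<'E'
from h import *
for n,(x,y,w,h,f) in {"top":(310,225,100,70,8),"side":(280,225,100,120,5)}.items():
    im=cv2.imread(f'pics/{n}0.png')[y:y+h,x:x+w]; im=cv2.resize(im,None,fx=f,fy=f,interpolation=cv2.INTER_CUBIC)
    u=np.array([1.,0,0]);v=np.cross(a,u)
    for k in range(5):
        P=[mouth-k*.024*a+.0315*(u*np.cos(t)+v*np.sin(t)) for t in np.linspace(0,2*np.pi,60)]
        q=np.array([(proj(n,p)-[x,y]+.5)*f-.5 for p in P]).round().astype(int)
        cv2.polylines(im,[q],True,(0,0,255),1)
    cv2.imwrite(f'pics/ov_{n}.png',im)
E
```

```text
(no output)
```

View pics/ov_top.png

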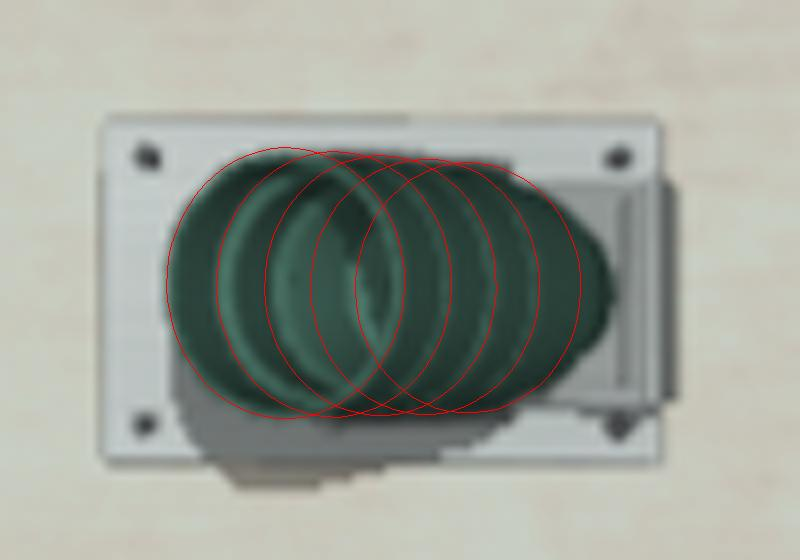

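View pics/ov_side.png

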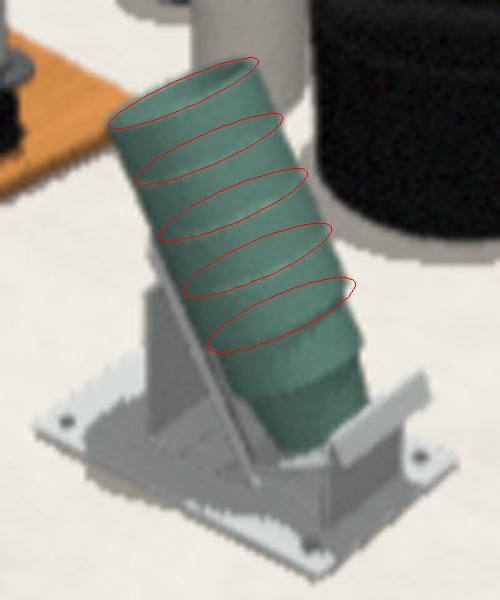

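```bash
cat >> h.py <<'E'
def st(m=""): print(m,"t%.1f"%arm.current_t(),np.array(arm.current_ee_pos()),"F",np.array(arm.current_force()),"w%.4f"%arm.current_width())
E
python3 - <<'E'
from h import *
p=np.array(arm.current_ee_pos());st()
arm.move_l(p+[0,0,.09],feed=.3)
arm.move_to(P_arm(.2,.265),R_arm(.2)); st()
arm.move_l(P_arm(.2,.15),feed=.15); st()
arm.grip(.024); st()
cv2.imwrite('pics/top1.png',arm.snapshot("top")[:,:,::-1]);cv2.imwrite('pics/side1.png',arm.snapshot("side")[:,:,::-1])
E
```

```text
t0.1 [0.2506 0.5721 0.1742] F [-1.034   0.2871 -0.4049] w0.0916
 t2.2 [0.4719 0.1656 0.2649] F [ 0.0407 -0.6828 -0.0596] w0.0913
 t3.2 [0.4724 0.1652 0.1507] F [-0.5004  0.309   0.8827] w0.0912
 t4.3 [0.4719 0.1649 0.15  ] F [ 0.2188  0.4965 -0.0682] w0.0242
```

Run:
```python
import cv2,numpy as np
s=cv2.imread('pics/side1.png')[120:280,150:350];t=cv2.imread('pics/top1.png')[140:300,130:330]
cv2.imwrite('pics/c1.png',np.hstack([cv2.resize(s,(400,320)),cv2.resize(t,(400,320))]))
```

```text
(no output)
```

View pics/c1.png

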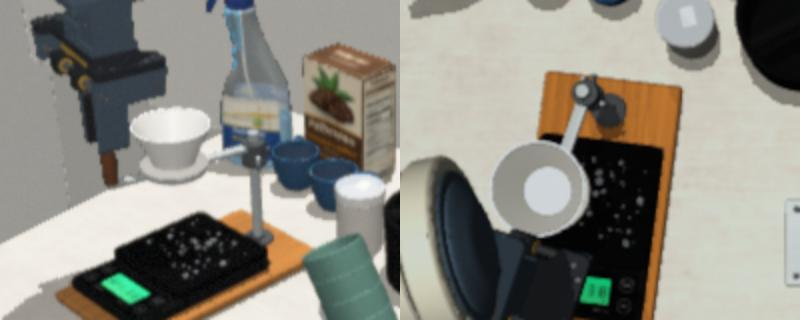

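The wooden grip sits between the fingers (side view about (202,205) full-frame) and the gripper clears the dripper. Next I swing the arm aside.

Run:
```python
from h import *
for th in np.linspace(.2,1.555,10)[1:]:
    arm.move_l(P_arm(th),R_arm(th),feed=.12); F=np.array(arm.current_force())
    if np.linalg.norm(F)>15: st("F!%.2f"%th)
    if np.linalg.norm(F)>40: break
arm.sleep(.15); st("end")
th=1.575; arm.move_l(P_arm(th),R_arm(th),feed=.03); arm.sleep(.1); st("press")
```

```text
end t7.8 [0.6546 0.285  0.1501] F [ 0.1439 -0.0943 -0.3402] w0.0236
press t8.2 [0.659  0.2846 0.15  ] F [-0.9286 -0.5177 -0.5122] w0.0237
```

Run:
```python
from h import *
arm.grip(.091); p=np.array(arm.current_ee_pos()); arm.move_l(p+[0,0,.12],feed=.2)
J=np.array([1.,0,0])
arm.move_to(mouth+.12*a,R_cup(J,-a)); st()
cv2.imwrite('pics/top2.png',arm.snapshot("top")[:,:,::-1]);cv2.imwrite('pics/side2.png',arm.snapshot("side")[:,:,::-1])
```

```text
t11.4 [ 0.4982 -0.0648  0.2629] F [-0.0693 -0.6214 -1.1893] w0.0907
```

View pics/top2.png

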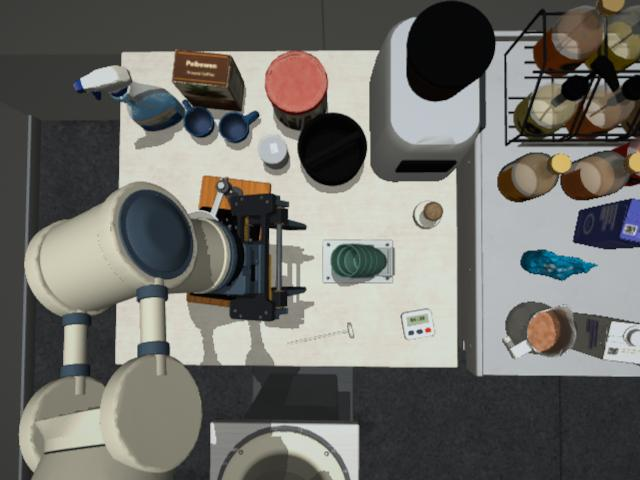

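View pics/side2.png

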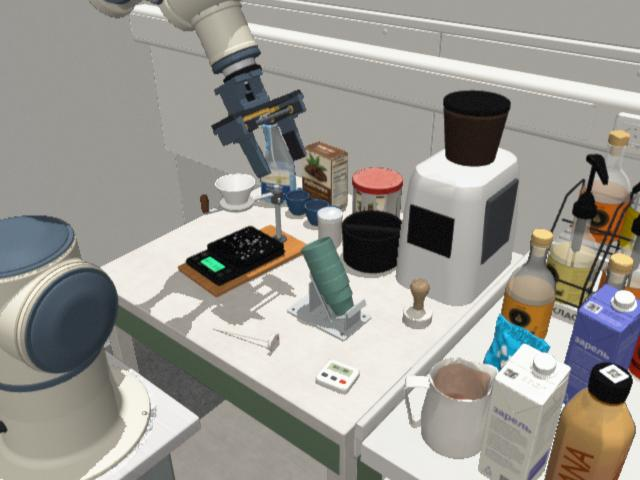

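Run:
```python
from h import *
p=mouth+.12*a
for n in("side","top"): print(n,proj(n,p),[proj(n,p+s*np.array([.0455,0,0])) for s in(1,-1)])
print(proj("side",[.472,.165,.15]),proj("top",[.472,.165,.15]))
z=lambda n,x,y,w,h:cv2.resize(cv2.imread('pics/'+n)[y:y+h,x:x+w],(390,390),interpolation=cv2.INTER_CUBIC)
cv2.imwrite('pics/c2.png',np.hstack([z('side1.png',160,130,100,100),z('side2.png',210,90,100,100)]))
```

```text
side [291.1247 185.9939] [array([306.7107, 177.8784]), array([274.7336, 194.5286])]
top [310.6378 259.0086] [array([310.7927, 231.8841]), array([310.4823, 286.2491])]
[205.7851 208.2276] [191.3055 272.6084]
```

View pics/c2.png

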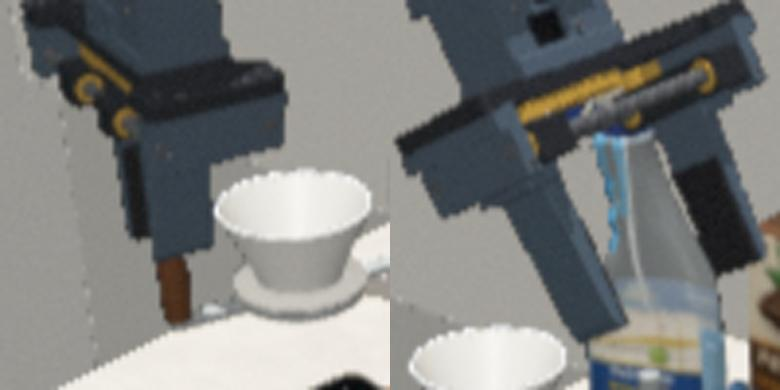

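Run:
```python
from h import *
z=lambda n,x,y,w,h:cv2.resize(cv2.imread('pics/'+n)[y:y+h,x:x+w],(780,585),interpolation=cv2.INTER_CUBIC)
cv2.imwrite('pics/c3.png',z('top2.png',230,185,140,105) if 0 else z('top2.png',220,180,200,150))
```

```text
(no output)
```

View pics/c3.png

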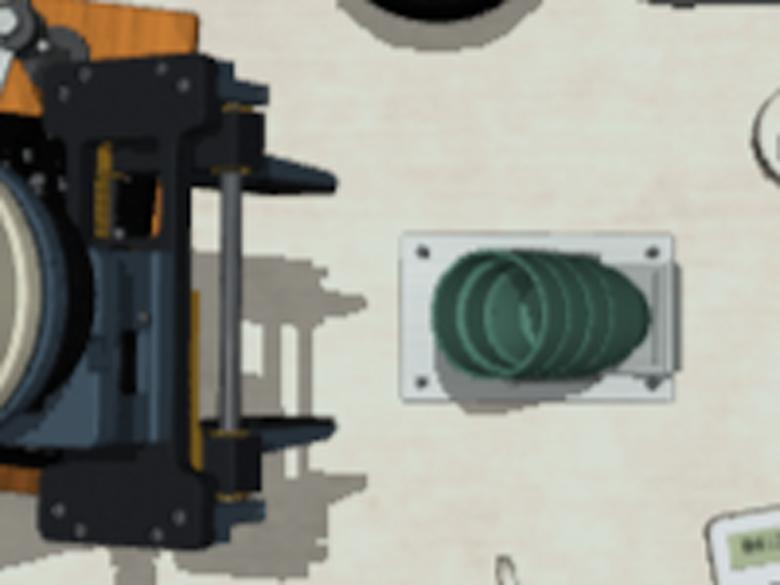

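Run:
```python
from h import *
print(tri((271,173.3),(305.4,289.7)))
print(tri((259.5,178.5),(305.4,289.7)))
p=np.array(arm.current_ee_pos());R=np.array(arm.current_tool_rot());print(p,R)
for P in(tri((271,173.3),(305.4,289.7))[0],): print("in tool",R.T@(P-p))
print(arm.current_joint_positions(), arm.solve_ik(p,R))
```

```text
(array([ 0.4489, -0.0599,  0.3055]), np.float64(0.0026567612936015754))
(array([ 0.4412, -0.0519,  0.2954]), np.float64(0.018072072862805388))
[ 0.4981 -0.0648  0.2628] [[-0.      1.      0.0006]
 [ 0.8663  0.0003 -0.4996]
 [-0.4996  0.0005 -0.8663]]
in tool [-0.0171 -0.0492 -0.0394]
[  8.0927  17.3072  89.5102 -30.2158  79.4038  15.4146] [  8.0927  17.3072  89.5102 -30.2158  79.4038  15.4146]
```

Run:
```python
from h import *
p=np.array(arm.current_ee_pos())
arm.grip(.03)
q=np.array([.45,-.01,.05]); R=R_cup(np.array([1.,0,0]),-Z)
arm.move_to(q,R); arm.sleep(.1); st()
cv2.imwrite('pics/top3.png',arm.snapshot("top")[:,:,::-1]);cv2.imwrite('pics/side3.png',arm.snapshot("side")[:,:,::-1])
f0=np.array(arm.current_force())
for z in np.arange(.044,-.046,-.004):
    try: arm.move_l([q[0],q[1],z],feed=.06)
    except Exception as e: print(repr(e),z); break
    F=np.array(arm.current_force())
    if F[2]-f0[2]>4: break
st("contact?"); arm.move_l(q,feed=.2);st()
```

```text
t13.5 [ 0.4513 -0.0098  0.0509] F [-1.0647  0.4396  0.5573] w0.0303
contact? t19.1 [ 0.4503 -0.01   -0.039 ] F [-5.1889  0.8455 38.0541] w0.0299
 t19.7 [ 0.4499 -0.01    0.0496] F [-0.4135  0.0954  0.6088] w0.0303
```

View pics/side3.png

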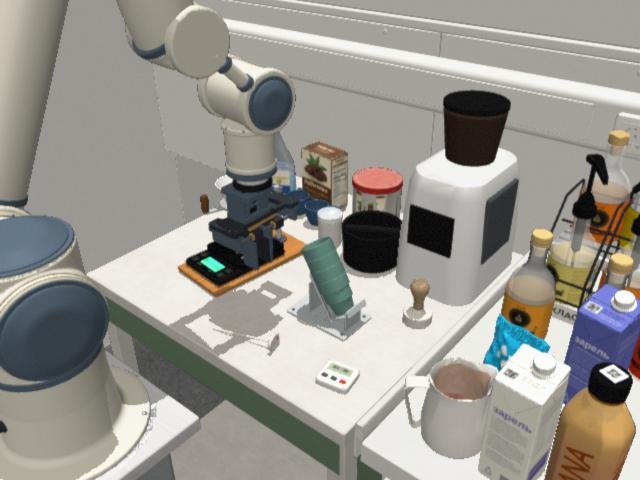

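The arm had not swung: the fingertips are about 38 mm short of the reported TCP. Triangulation gave 39 mm and table contact gave about 37.5 mm, roughly twice `grip_depth`, and at the grip they hung above the handle. I'll correct for this and swing again.

```bash
cat >> h.py <<'E'
D=.0376
def ml(tip,R=None,feed=.15):
    Rr=np.array(arm.current_tool_rot()) if R is None else R
    arm.move_l(np.asarray(tip)+D*Rr[:,2],R,feed=feed)
def mt(tip,R): arm.move_to(np.asarray(tip)+D*R[:,2],R)
def tip(): return np.array(arm.current_ee_pos())-D*np.array(arm.current_tool_rot())[:,2]
def snap(k):
    for n in("top","side"): cv2.imwrite(f'pics/{n}{k}.png',arm.snapshot(n)[:,:,::-1])
E
python3 - <<'E'
from h import *
t=tip(); arm.grip(.07)
ml([t[0],t[1],.26],feed=.35)
mt(P_arm(.2,.21),R_arm(.2)); st()
ml(P_arm(.2,.15),R_arm(.2),feed=.12); st()
arm.grip(.024); st()
for th in np.linspace(.2,1.555,9)[1:]:
    ml(P_arm(th),R_arm(th),feed=.15); F=np.array(arm.current_force())
    if np.linalg.norm(F)>12: st("F!%.2f"%th)
    if np.linalg.norm(F)>40: break
st("end"); th=1.58; ml(P_arm(th),R_arm(th),feed=.05); arm.sleep(.15); st("press"); snap(4)
E
```

```text
t21.9 [0.4715 0.1643 0.1717] F [ 0.247  -0.1465 -0.2929] w0.0699
 t22.6 [0.4724 0.1646 0.1129] F [-0.611  -0.085   0.2043] w0.0702
 t23.4 [0.472  0.1649 0.1124] F [ 0.6327 -0.0496 -0.392 ] w0.0241
end t26.2 [0.6546 0.2846 0.1122] F [-0.2864 -0.4612  0.2059] w0.0241
press t26.6 [0.6594 0.2845 0.1125] F [-0.9572 -0.5052  0.5714] w0.0242
```

View pics/side4.png

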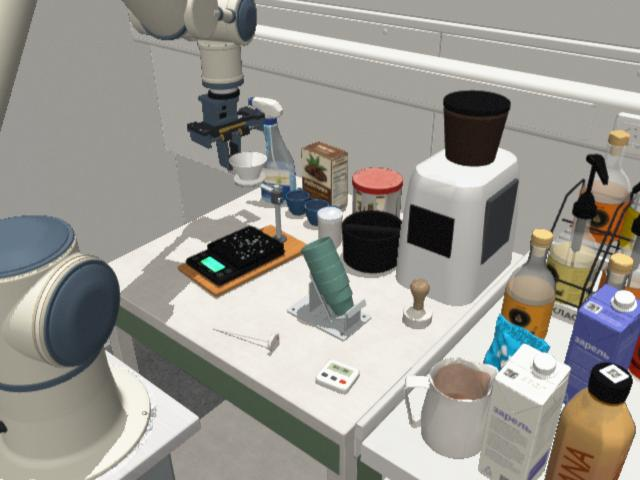

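Run:
```python
from h import *
arm.grip(.05); t=tip(); ml([t[0],t[1],.235],feed=.25)
J=np.array([1.,0,0]);R=R_cup(J,-a)
mt(mouth+.06*a,R); arm.grip(.088); st()
ml(mouth-.0195*a,R,feed=.08); arm.sleep(.1); st(); print(tip(),mouth-.0195*a); snap(5)
z=lambda n,x,y,w,h,W,H:cv2.resize(cv2.imread('pics/'+n)[y:y+h,x:x+w],(W,H),interpolation=cv2.INTER_CUBIC)
cv2.imwrite('pics/c5.png',np.hstack([z('side5.png',270,190,110,150,396,540),z('top5.png',300,215,110,150,396,540)]))
```

```text
t30.0 [ 0.4974 -0.1141  0.1784] F [0.3196 0.4434 0.3724] w0.0882
 t31.3 [ 0.4977 -0.1537  0.1099] F [-0.1003 -0.5161  0.2517] w0.0880
[ 0.4977 -0.1349  0.1425] [ 0.4974 -0.1351  0.1421]
```

View pics/c5.png

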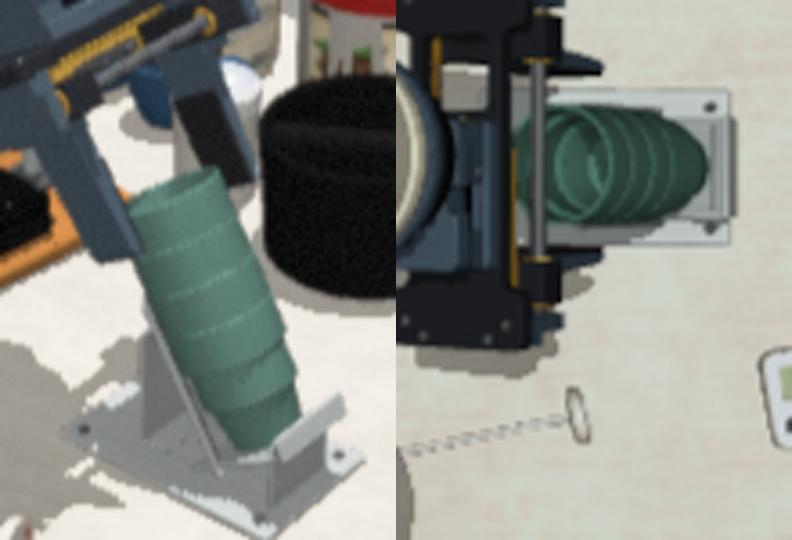

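Run:
```python
from h import *
t=tip();R=np.array(arm.current_tool_rot())
im=cv2.imread('pics/side5.png')[190:340,270:380];im=cv2.resize(im,None,fx=5,fy=5,interpolation=cv2.INTER_CUBIC)[:600]
for s in(1,-1):
    q=[proj("side",t+R@np.array([w,s*y,0])) for w,y in((-.016,.044),(.016,.044),(.016,.059),(-.016,.059))]
    cv2.polylines(im,[np.array([((x-[270,190])+.5)*5-.5 for x in q]).astype(int)],True,(0,0,255),1)
cv2.imwrite('pics/c6.png',im)
```

```text
(no output)
```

View pics/c6.png

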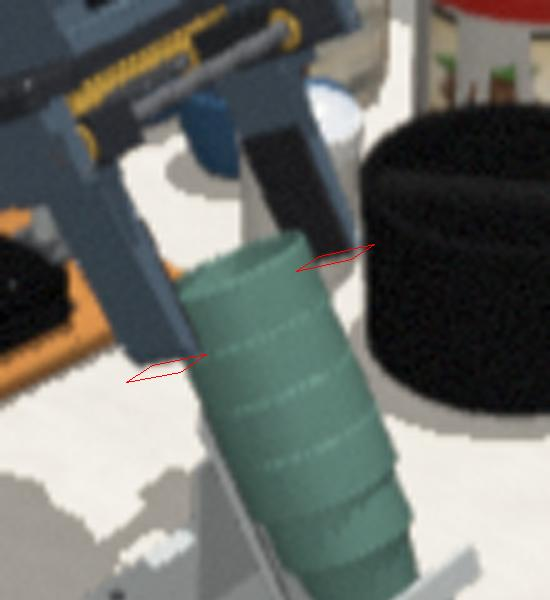

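Run:
```python
from h import *
f0=np.array(arm.current_force())
for w in(.069,.0665,.065,.064,.063):
    arm.grip(w); F=np.mean([np.array(arm.current_force()) for _ in range(3)],0); print(w,"%.4f"%arm.current_width(),F,arm.current_t())
    if arm.current_width()>w+.001 or abs(F[0])>5: break
snap(6)
```

```text
0.069 0.0692 [0.1346 0.8795 0.2427] 31.875
0.0665 0.0667 [ 0.157  -0.7018  0.5109] 32.1417
0.065 0.0650 [-1.2697 -0.2259  0.67  ] 32.3833
0.064 0.0642 [-1.8443  0.3085  0.7232] 32.6
0.063 0.0631 [-0.8881  1.1064 -0.186 ] 32.8167
```

Run:
```python
from h import *
t=tip(); ml(t+[-.0005,0,0],feed=.02)
arm.grip(.055); st("gripped")
R=np.array(arm.current_tool_rot()); t=tip()
for d,f in((.004,.02),(.01,.03),(.028,.04)):
    ml(t+d*a,R,feed=f); st(f"{d}")
snap(7)
z=lambda n,x,y,w,h,W,H:cv2.resize(cv2.imread('pics/'+n)[y:y+h,x:x+w],(W,H),interpolation=cv2.INTER_CUBIC)
cv2.imwrite('pics/c7.png',np.hstack([z('side7.png',270,190,110,150,396,540),z('top7.png',300,215,110,150,396,540)]))
```

```text
gripped t33.4 [ 0.497  -0.1538  0.1095] F [ 0.8331  0.0152 -0.7202] w0.0627
0.004 t33.7 [ 0.497  -0.1518  0.1131] F [-0.3284  0.905  -0.8216] w0.0628
0.01 t34.1 [ 0.4972 -0.1487  0.1184] F [ 0.0132 -0.086  -0.7585] w0.0625
0.028 t34.7 [ 0.4971 -0.1398  0.1339] F [ 0.0891  0.7794 -0.5987] w0.0627
```

View pics/c7.png

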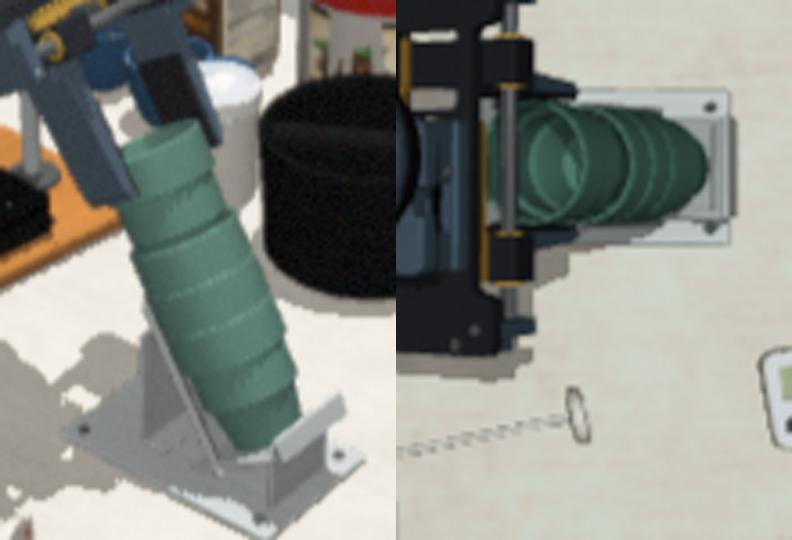

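Run:
```python
from h import *
R=np.array(arm.current_tool_rot()); t=tip()
ml(t+.057*a,R,feed=.08); arm.sleep(.15); st("out")
ml(tip()+[0,.02,.06],R,feed=.2)
g=np.radians(310); R2=R_cup(np.array([np.cos(g),np.sin(g),0]),-Z)
mt(plate+[0,0,.056+.10],R2); st("above")
ml(plate+[0,0,.056+.030],R2,feed=.12); arm.sleep(.1); st("near"); snap(8)
z=lambda n,x,y,w,h,W,H:cv2.resize(cv2.imread('pics/'+n)[y:y+h,x:x+w],(W,H),interpolation=cv2.INTER_CUBIC)
cv2.imwrite('pics/c8.png',np.hstack([z('side8.png',170,140,150,150,395,395),z('top8.png',170,165,150,150,395,395)]))
```

```text
out t35.8 [ 0.4966 -0.1116  0.1826] F [ 1.2295 -0.149  -0.874 ] w0.0628
above t37.1 [0.5373 0.1189 0.1617] F [-0.2156 -0.5593 -2.1099] w0.0631
near t37.9 [0.5386 0.12   0.0933] F [ 0.6735  0.02   -1.2057] w0.0626
```

View pics/c8.png

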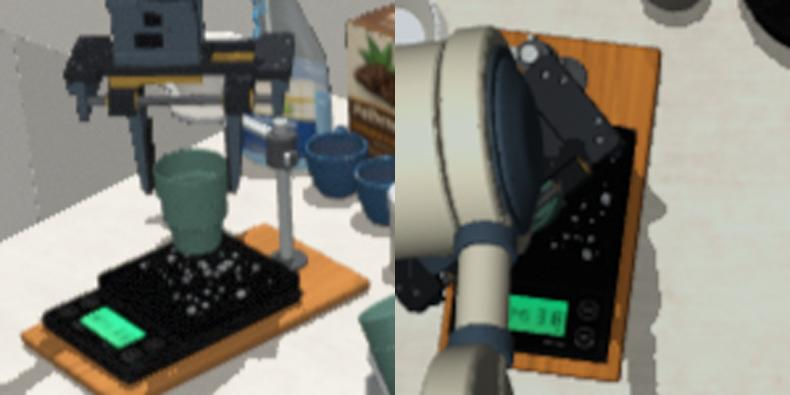

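View pics/side8.png

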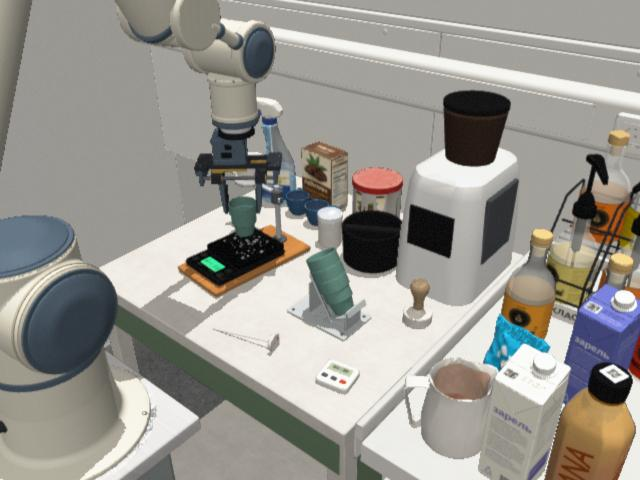

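Run:
```python
from h import *
print("foot ray at .074",onz("side",(245.8,232.5),.074),"rim",onz("side",(242,201.5),.150))
f0=np.array(arm.current_force())
ml(plate+[0,0,.056+.008],feed=.08); arm.sleep(.2); st()
f0=np.mean([np.array(arm.current_force()) for _ in range(5)],0)
for h in np.arange(.0065,-.008,-.0012):
    ml(plate+[0,0,.056+h],feed=.02); F=np.mean([np.array(arm.current_force()) for _ in range(3)],0)
    if F[2]-f0[2]>3: break
arm.sleep(.2); st("h=%.4f"%h); print(F-f0); snap(9)
z=lambda n,x,y,w,h,W,H:cv2.resize(cv2.imread('pics/'+n)[y:y+h,x:x+w],(W,H),interpolation=cv2.INTER_CUBIC)
cv2.imwrite('pics/c9.png',z('side9.png',170,140,150,150,600,600))
```

```text
foot ray at .074 [0.5409 0.1196 0.074 ] rim [0.543  0.1258 0.15  ]
 t38.6 [0.5383 0.12   0.0708] F [ 1.192  -0.0564 -1.4048] w0.0628
h=-0.0007 t40.6 [0.5383 0.1201 0.0619] F [-0.1633  1.6113  5.5623] w0.0630
[-1.2811  1.2822  5.5117]
```

View pics/c9.png

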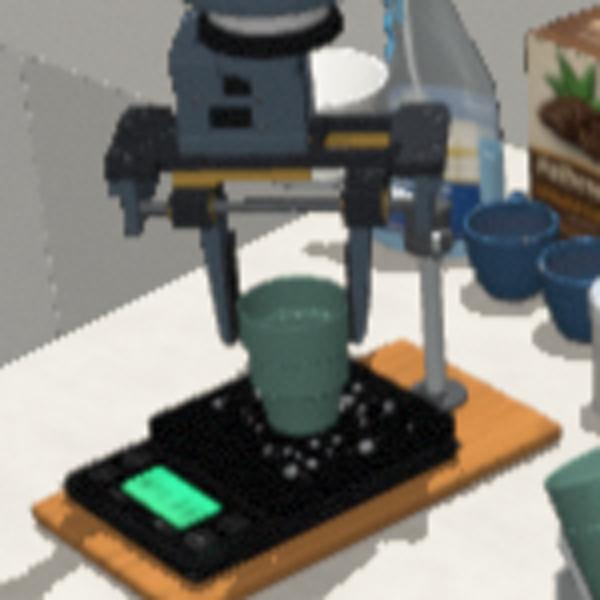

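Run:
```python
from h import *
arm.grip(.068); arm.grip(.085); t=tip(); ml(t+[0,0,.14],feed=.15); st("rel")
th=1.56
mt(P_arm(th,.215),R_arm(th)); snap(10); st()
z=lambda n,x,y,w,h,W,H:cv2.resize(cv2.imread('pics/'+n)[y:y+h,x:x+w],(W,H),interpolation=cv2.INTER_CUBIC)
cv2.imwrite('pics/c10.png',np.hstack([z('side10.png',170,140,150,150,395,395),z('top10.png',130,155,150,150,395,395)]))
```

```text
rel t42.5 [0.5374 0.1199 0.2009] F [-0.2681  0.4213  0.2595] w0.0851
 t43.5 [0.6562 0.2836 0.1778] F [0.6279 0.4249 0.8068] w0.0851
```

View pics/c10.png

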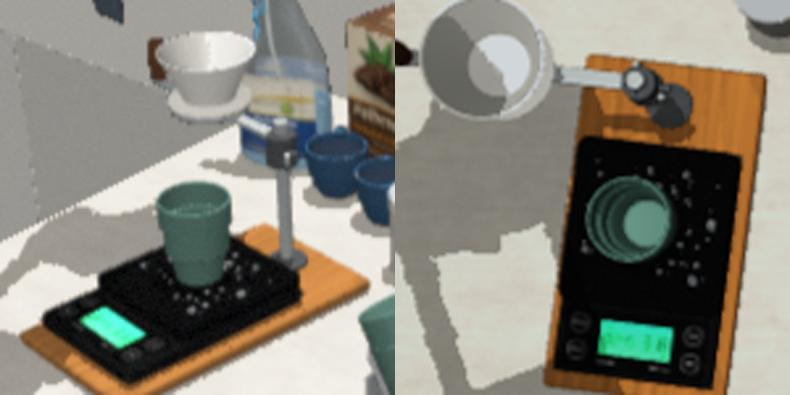

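Run:
```python
from h import *
print("cup floor",onz("top",(226.8,239.7),.05), "handle top",onz("top",(133.2,174.7),.181))
th=1.56
ml(P_arm(th,.15),R_arm(th),feed=.12); arm.grip(.024); st()
for th in np.linspace(1.56,.02,10)[1:]:
    ml(P_arm(th),R_arm(th),feed=.13); F=np.array(arm.current_force())
    if np.linalg.norm(F)>12: st("F!%.2f"%th)
    if np.linalg.norm(F)>40: break
st("end"); th=-.01; ml(P_arm(th),R_arm(th),feed=.05); arm.sleep(.3); st("press"); snap(11)
```

```text
cup floor [0.5394 0.1178 0.05  ] handle top [0.6532 0.2682 0.181 ]
 t45.2 [0.6565 0.2849 0.1124] F [0.3071 0.7557 0.0144] w0.0241
end t48.6 [0.4657 0.1349 0.1125] F [-0.1984  0.3309  0.038 ] w0.0240
press t49.2 [0.4645 0.1293 0.1124] F [ 0.5574  1.4324 -0.9683] w0.0239
```

View pics/side11.png

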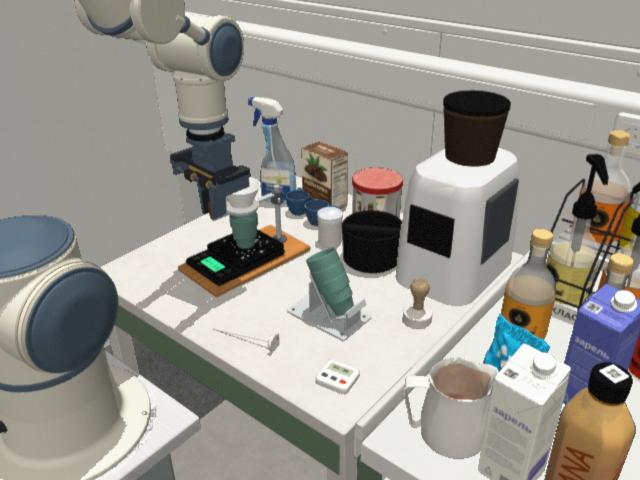

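Run:
```python
from h import *
for th in(-.017,-.024,-.031):
    ml(P_arm(th),R_arm(th),feed=.03); arm.sleep(.1); st("%.3f"%th)
    if abs(np.array(arm.current_force())@ys)>4: break
arm.sleep(.2)
arm.grip(.05); t=tip(); ml([t[0],t[1],.25],feed=.2); arm.move_to([.35,.35,.25],np.array(arm.current_tool_rot())); snap(12); st()
z=lambda n,x,y,w,h,W,H:cv2.resize(cv2.imread('pics/'+n)[y:y+h,x:x+w],(W,H),interpolation=cv2.INTER_CUBIC)
cv2.imwrite('pics/c12.png',np.hstack([z('side12.png',170,140,210,210,395,395),z('top12.png',150,155,250,250,395,395)]))
d=[np.abs(cv2.imread(f'pics/side12.png').astype(int)-cv2.imread('pics/side0.png')).max(2)[y:y+h,x:x+w] for x,y,w,h in((395,270,45,65),(310,355,55,40),(310,200,40,50))]
print("change tamper,timer,shaker",[ (q>40).sum() for q in d])
```

```text
-0.017 t49.7 [0.4642 0.1277 0.1124] F [0.4511 0.1776 0.9037] w0.0244
-0.024 t50.0 [0.4642 0.1272 0.1124] F [ 0.1699  8.1693 -1.8318] w0.0240
 t52.5 [0.3507 0.3489 0.2495] F [-0.6374  0.951  -0.4697] w0.0499
change tamper,timer,shaker [np.int64(0), np.int64(0), np.int64(236)]
```

View pics/c12.png

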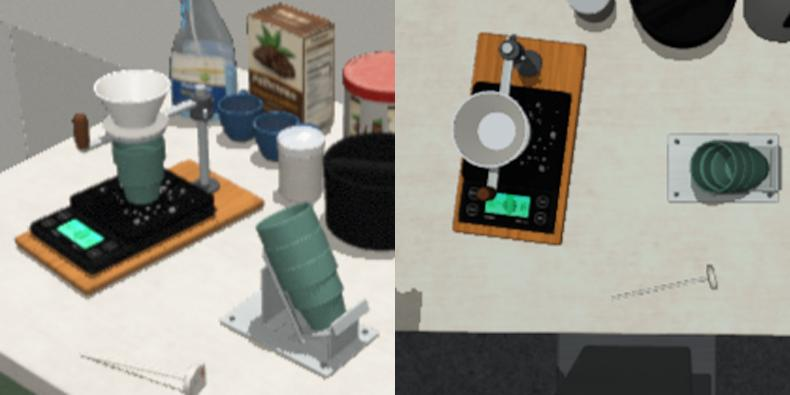

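Run:
```python
from h import *
st(); arm.sign_off(); print("done")
```

```text
t52.5 [0.3507 0.3489 0.2495] F [-0.6374  0.951  -0.4697] w0.0499
the job is handed in; nothing more can be done
done
```

The job is handed in at 52.5 s of the 72 s allowed. I swung the dripper arm aside and drew the top tumbler off along the leaning axis. I then set it upright on the plate and swung the arm back over it to its stop. The sign-off gives no verdict.

**Tumbler placement:** lowering stopped at plate contact (about 5.5 N) with the tumbler still held. The top picture after release put it at (0.539, 0.118), about 3 mm from my estimate of the plate's middle. My plate readings differed by up to about 5 mm, inside the 15 mm limit.

**Arm stop:** the push home met the stop with about 8 N and the arm stayed there. I pressed less hard at the aside stop, where the hold on the grip put it at about 1.56 rad.

**Rest of the scene:**
- In the last pictures the other three tumblers look seated, judged by eye. The pull showed under about 1.5 N.
- The tamper and timer areas show no pixel change from the first picture.
- The shaker area's pixel check came back non-zero (236 pixels), because its crop also takes in the top of the stack. I judged the shaker unmoved by eye only.

**What disagreed:**
- **Fingertip position:** the real fingertips are about 38 mm behind the reported TCP. My first swing therefore passed above the grip and moved nothing. I measured the offset with the cameras and one touch on the table (a 38 N peak on the fingers), then corrected for it.
- **Stack position:** the top tumbler's mouth was about 14 mm from where the holder's footplate centre implied, so I used the position seen directly by both cameras.

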